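Snap a food box shut all round, then close its vent

TASK

The glass food box of eggs has its hinged lid lying on it, but the rim is not snapped on yet. With the fingertips press down the three springy rim sections - front, left and right - in any order until each one clicks shut, and keep the little vent flap in the middle of the lid up meanwhile so that the air can get out; then press the vent flap shut as well. Only press: do not lift the lid or the box, do not shove the box out of its place, and leave the other things as they stand.

Things in the scene. Friction and masses are not known exactly. Their poses are not given: they have to be found in the camera images.
- food_box: glass box, 154 x 204 mm at the rim, 74 mm high, about 1.7 kg with eggs and lid, loose. Origin: centre of its underside, z up; -x its front (toward the robot, turned by up to 26 degrees), +y its left, +x its back, where the lid is hinged. Pale grey lid 160 x 214 mm, its top 80 mm above the worktop, with a middle panel raised 2.5 mm.
- lid (a joint): the lid's hinge along the back of the box, rad: 0 is lying on the box, as found and as it must stay; grows as the lid is raised.
- front_rim (a joint): front (long, toward the robot) rim section: springy pale grey strip 138 x 28 x 4.5 mm, bending about its inner edge, with a ribbed tab sticking out 6 mm more at the middle of its outer edge. Radians: 0 = sprung up as found (outer edge 8 mm up), about 0.28 = clicked shut, level with the lid (stop at 0.30). It snaps over near 0.15 and stays; short of that it springs back. At its press point it resists with about 6 N, then meets a hard stop.
- left_rim (a joint): left (short, box +y) rim section: springy pale grey strip 89 x 28 x 4.5 mm, bending about its inner edge, with a ribbed tab sticking out 6 mm more at the middle of its outer edge. Radians: 0 = sprung up as found (outer edge 8 mm up), about 0.28 = clicked shut, level with the lid (stop at 0.30). It snaps over near 0.15 and stays; short of that it springs back. At its press point it resists with about 6 N, then meets a hard stop.
- right_rim (a joint): right (short, box -y) rim section: springy pale grey strip 89 x 28 x 4.5 mm, bending about its inner edge, with a ribbed tab sticking out 6 mm more at the middle of its outer edge. Radians: 0 = sprung up as found (outer edge 8 mm up), about 0.28 = clicked shut, level with the lid (stop at 0.30). It snaps over near 0.15 and stays; short of that it springs back. At its press point it resists with about 6 N, then meets a hard stop.
- front_rim_press (a point): the place to press on the front section: on its upper face, at the middle of its length, 22 mm out from the line about which it bends; the point moves with the section, about 86 mm above the worktop as found and 80 mm when shut.
- left_rim_press (a point): the place to press on the left section: on its upper face, at the middle of its length, 22 mm out from the line about which it bends; the point moves with the section, about 86 mm above the worktop as found and 80 mm when shut.
- right_rim_press (a point): the place to press on the right section: on its upper face, at the middle of its length, 22 mm out from the line about which it bends; the point moves with the section, about 86 mm above the worktop as found and 80 mm when shut.
- vent_flap (a joint): vent flap in the middle of the lid: pale grey, 32 mm long, 30 mm wide, hinged at its back edge, front edge sprung up 15 mm as found. Radians: 0 = up, about 0.48 = clicked shut, flat on the lid (stop at 0.50). It snaps over near 0.38 and stays; short of that it springs back. At its press point it resists with about 4 N, then meets a hard stop.
- vent_flap_press (a point): the place to press on the vent flap: on its upper face, on its middle line, 22 mm forward of its hinge line; moves with the flap, about 96 mm above the worktop as found and 86 mm when shut; in plan it is about 4 mm in front of the centre of the box.
- spoon: steel spoon 199 x 41 x 16 mm lying before the box; bystander. Origin under its middle.
- cream_pot: low round white pot, 90 mm across and 32 mm high, to the right of the box; bystander. Origin at the centre of its underside.
- white_cup: white plastic cup, 75 mm across and 87 mm high, to the left of the box; bystander. Origin at the centre of its underside.
- salt_shaker: clear salt shaker with a grey top, 44 mm across and 90 mm high, right of and behind the box; bystander. Origin at the centre of its underside.
- yoghurt_tub: white yoghurt tub, 72 mm across and 71 mm high, behind the box; bystander. Origin at the centre of its underside.
- short_tin: short tin, 75 mm across and 58 mm high, behind the box on the right; bystander. Origin at the centre of its underside.

How it is judged:
By the outcome, as a careful person would: the job done as asked, in the order asked, and still so for the second after the job is handed in, with the robot touching nothing.
It also fails if it takes over 46 s, if anything falls off the work surface, if the arm or the gripper's body presses on something with over 40 N, if the wrist force passes 120 N, or if a joint passes its speed limit or range.

ROBOT

A 6-joint arm with a two-finger parallel gripper is mounted at the origin on a cart in front of the work surface, level with it; the furniture and walls round the work are solid. World frame = base frame: x ahead of the robot, y to its left, z up, the work surface at z = 0. Lengths are in m, angles in degrees, forces in N, time in s.
With the tool pointing down it reaches from about 0.25 to 0.775 m from the base axis. Payload 4 kg.
Tool frame: the origin (TCP) lies midway between the tips of the shut fingers; the grasp point (between the pads) lies 19 mm behind it (robot.tcp_to_grasp is the distance from the TCP to the grasp point, in m); z points along the fingers, y is the line along which they close (so a half turn about z gives the same grasp; the last joint's range is limited). The gripper opens to 94 mm and grips with 3 to 60 N. Pads are 16 mm wide; open, the fingers measure 119 mm over their backs; the gripper's body (75 mm by 177 mm) begins 78 mm behind the grasp point.
Start: joints at [-74.891, 4.996, 78.535, -0, 96.463, -5.907], TCP at [0.197, -0.513, 0.206] pointing down, gripper open.
Joint ranges: [-177.83, 177.83], [-43.37, 116.18], [15.69, 146.23], [-61.86, 241.86], [9.47, 152.12], [-147.06, 147.06]. Speed limits (degrees/s): [159.86, 159.86, 180, 180, 180, 180].

INTERFACE

Orientations are given as [roll, pitch, yaw] about the fixed x, y, z axes, in that order (R = Rz(yaw) Ry(pitch) Rx(roll)).
In Python, from rig import robot, snapshot, camera_model, sign_off, recognise gives the robot as it stands.
- The arm moves only by the tool send_rows, never from a script. Its argument "rows" is a list that holds one entry, the list of rows, each a list of 4 numbers: the shift along the tool's x, y, z in mm, then the turn about the tool's z in rad. In form: [[[tx, ty, tz, twist], ...]]. A call has 1 to 20 rows; each row is the pose to reach, as a shift and turn from the pose commanded when the call began, along the tool's axes at that moment; what a row does not reach only later rows make up. A row lasts 1/8 s, in which the tool goes at most 62.5 mm and 10.7 degrees, less where a joint would pass 70% of its speed; a pose out of reach is approached as far as the arm can. A call with a gripper value outside its range is refused whole. "claw" is the opening, from 0 (shut) to 1 (fully open), set as the call begins (left out, the last holds). The fingers move at their own pace and stop on an object; "newtons" is the grip in N (left out, the last holds). Time passes only in rows, so rows that repeat a pose let the fingers close. It gives the time, the measured TCP pose, the force, the opening and the grip force at its end, in the units of the state.
- robot.get_obs(): the state, without advancing time (a new reading comes with each control period).
- snapshot(name): name is "scene" or "top" or "wrist"; returns the picture (420x560x3 uint8, blue, green, red); there is no depth.
- camera_model(name): a dict with "fx", "fy", "cx", "cy" (pixels), "world_from_camera" (4x4, takes a point from camera to world coordinates). Camera axes: x right, y up, looking along -z (the intrinsics and any distortion apply to the point x, -y, -z); pixel columns grow to the right and rows downward; lengths in m; the calibration is good to about 2 mm. A picture is of the moment at which its call begins: read the wrist's pose just before it. camera_model takes no time and is no camera call; for the wrist camera it gives the pose at the moment of the call.
- sign_off(): hands the job in; it is judged then, once.
Trained networks look in the newest picture that a camera, given by its name, has taken for a name from the list of things; names that differ only in an ending like _2 or _b are one class to them, and where a whole thing is asked for, a point or a joint stands for the part that bears it (a point fixed in the world has none). Each returns a list of dicts, best first, with "score" (0 to 1); they miss things now and then, are a little off and sometimes report something else, mostly with a low value. They report only what shows in the picture. A call takes as long as a camera call.
- recognise(camera, label): "location" ([x, y, z] in m, in the coordinates of the camera as it stood for that picture, good to about 4 mm: the middle of the surface that is visible of it).
The state is a dict: "time_s": time; "q": joint angles; "qvel": joint speeds; "tau": joint torques, N m; "tcp_pos": TCP position; "ee_rot": TCP orientation; "ft_force": force on the tool from outside, world axes, zero at the start; "wrist_torque": the same for the moment, N m; "finger_gap": opening from 0.0 (shut) to 1.0 (fully open); "gripper_force": force on a finger pad.
Only numpy, scipy, OpenCV 4.12 (cv2) and the standard library are available. Lean on these libraries where they do the work, as an engineer would, in place of code of your own. Each camera call takes 0.05 s, during which the arm holds its last target. There are 200 camera calls.

## Working session

There is one attempt and no reset: what is moved stays moved. The work goes in short steps, Python scripts to look and compute and a tool call to move; the robot and the scene stay as the last step left them, time stands still between calls to the robot, and variables do not carry over. Pictures are saved under pics/ and viewed, at most 10 in all, crops included, and the job is handed in when it is done.

Besides the shell and the picture viewer there is one more tool, called after "Emit:" as a command line: name --argument value ..., lists and objects as JSON in quotes. send_rows: Moves the arm, as the interface text tells. Its arguments: {"type":"object","properties":{"rows":{"type":"array"},"claw":{"type":"number"},"newtons":{"type":"number"}},"required":["rows"]}

```bash
mkdir -p pics
cat > h.py <<'E'
import numpy as np, cv2
from rig import robot, snapshot, camera_model, sign_off, recognise
def loc(cam,label,M,n=3):
    r=[]
    for d in recognise(cam,label)[:n]:
        p=M@np.r_[d["location"],1]; r.append((round(d["score"],2),np.round(p[:3],4).tolist()))
    return r
E
python3 - <<'E'
from h import *
o=robot.get_obs();print({k:o[k] for k in('time_s','tcp_pos','ee_rot','finger_gap')})
for c in('top','scene'):
    M=np.array(camera_model(c)["world_from_camera"]); im=snapshot(c); cv2.imwrite(f'pics/{c}.png',im)
    print(c,np.round(M[:3,3],3))
    for l in('food_box','front_rim_press','left_rim_press','right_rim_press','vent_flap_press','white_cup','cream_pot') if c=='top' else ('front_rim_press','left_rim_press','right_rim_press','vent_flap_press'):
        print(l,loc(c,l,M,2))
E
```

```text
{'time_s': 0.0, 'tcp_pos': array([ 0.19709312, -0.51289064,  0.20430587]), 'ee_rot': array([-1.79874325e+02, -1.38638138e-02,  2.10148855e+01]), 'finger_gap': 1.0004202204848778}
top [0.454 0.139 1.066]
food_box [(0.65, [0.559, -0.0839, 0.0357]), (0.63, [0.5222, 0.0788, 0.0789])]
front_rim_press [(0.77, [0.4574, 0.056, 0.0818])]
left_rim_press [(0.69, [0.4942, 0.1732, 0.0846])]
right_rim_press [(0.82, [0.5548, -0.0106, 0.0834])]
vent_flap_press [(0.45, [0.5247, 0.0717, 0.0921])]
white_cup [(0.83, [0.4749, 0.2597, 0.0256])]
cream_pot [(0.8, [0.5619, -0.0855, 0.0316])]
scene [ 0.286 -0.446  0.662]
front_rim_press [(0.72, [0.5486, -0.0197, 0.0882]), (0.69, [0.4615, 0.0402, 0.0805])]
left_rim_press [(0.86, [0.4893, 0.1671, 0.0847])]
right_rim_press [(0.88, [0.5518, -0.0185, 0.0861])]
vent_flap_press [(0.67, [0.5195, 0.0718, 0.0962])]
```

View pics/top.png

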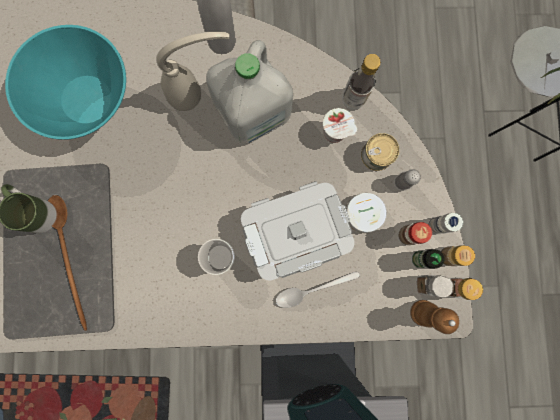

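View pics/scene.png

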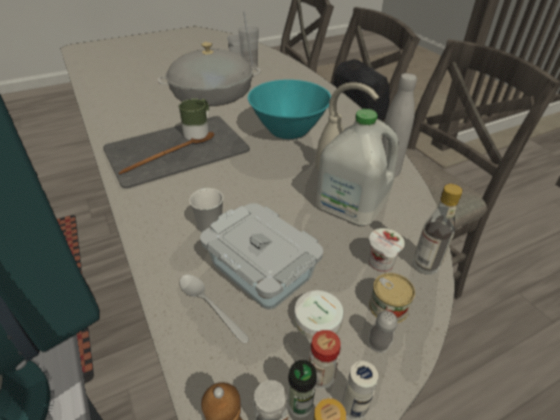

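The top view shows the box centred at about (298,231), with its front edge running from (262,277) to (355,250), so yaw is about 17°. The flap is at (298,230), the cup at (215,257) and the spoon in front of the box. I'll raise the arm with the fingers shut and go over the box for a close look.

Emit:
send_rows --rows '[[[0,0,-60,0],[0,0,-120,0],[0,0,-150,0],[40,-36,-150,0],[80,-73,-150,0],[120,-110,-150,0],[160,-146,-150,0],[200,-182,-150,0],[240,-219,-150,0],[280,-255,-150,0],[320,-291,-150,0],[360,-328,-150,0],[400,-364,-150,0],[440,-400,-150,0],[470,-428,-140,0],[470,-428,-130,0],[470,-428,-130,0]]]' --claw 0 --newtons 10

```text
time_s: 2.78
tcp_pos: [0.4819, 0.0542, 0.3344]
ee_rot: [-180.0, 0.1, 21.0]
ft_force: [0.4, -0.7, 0.1]
finger_gap: 0.004
gripper_force: 0.0
```

Run:
```python
from h import *
o=robot.get_obs();print({k:o[k] for k in('time_s','q','tcp_pos','ee_rot','finger_gap','ft_force')})
c='wrist';M=np.array(camera_model(c)["world_from_camera"]); im=snapshot(c); cv2.imwrite(f'pics/w1.png',im)
np.save('w1.npy',M);print(np.round(M,3))
for l in('food_box','front_rim_press','left_rim_press','right_rim_press','vent_flap_press'): print(l,loc(c,l,M,2))
```

```text
{'time_s': 2.775, 'q': array([-2.58064033e-01, -2.61014383e+00,  7.17427323e+01, -4.63336990e-02,
        1.10998676e+02,  6.87209390e+01]), 'tcp_pos': array([0.48188485, 0.0541654 , 0.33443744]), 'ee_rot': array([-1.79992708e+02,  1.38021490e-01,  2.10044518e+01]), 'finger_gap': 0.003631404176465606, 'ft_force': array([ 0.41745893, -0.71242777,  0.10529858])}
[[ 0.358  0.906  0.227  0.547]
 [-0.934  0.347  0.088  0.079]
 [ 0.001 -0.244  0.97   0.514]
 [ 0.     0.     0.     1.   ]]
food_box [(0.84, [0.5291, 0.0787, 0.0853])]
front_rim_press [(0.56, [0.4572, 0.0565, 0.0864])]
left_rim_press [(0.8, [0.4933, 0.167, 0.0833])]
right_rim_press [(0.8, [0.5555, -0.0145, 0.0809])]
vent_flap_press [(0.93, [0.5239, 0.0728, 0.0936])]
```

View pics/w1.png

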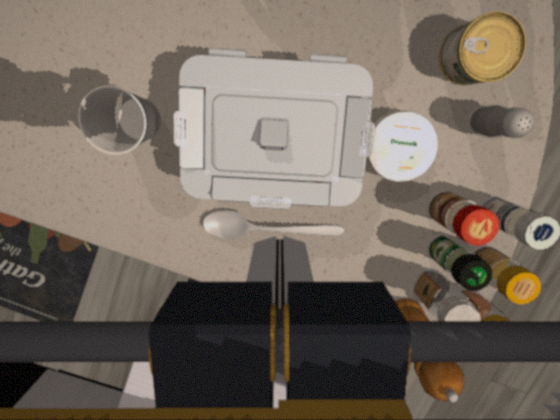

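The wrist view shows the lid well: left strip x 181–204 with its tab at (180,128), right strip x 343–368 with its tab at (368,140), front strip y 178–203 with its tab at (270,202), and the flap at (275,134). I'll project these points to get the press positions.

Run:
```python
from h import *
cm=camera_model('wrist');print({k:v for k,v in cm.items() if k!='world_from_camera'})
M=np.load('w1.npy')
def P(u,v,z):
    x=(u-cm['cx'])/cm['fx'];y=(v-cm['cy'])/cm['fy'];d=M[:3,:3]@np.array([x,-y,-1]);t=(z-M[2,3])/d[2];return M[:3,3]+t*d
for n,p in dict(Lin1=(204,89,.08),Lin2=(203,169,.08),Rin1=(345,96,.08),Rin2=(341,152,.08),Fin1=(214,178,.08),Fin2=(331,183,.08),Ltab=(180,128,.088),Rtab=(368,140,.088),Ftab=(270,202,.088),
  cBL=(190,57,.08),cBR=(363,68,.08)).items(): print(n,np.round(P(*p),4)[:2])
L,R,F,V=[np.array(a) for a in([.4937,.170],[.5551,-.0125],[.4573,.0563],[.5239,.0725])]
y=np.degrees(np.arctan2(*( (L-R)*[-1,1])));print('yaw',y)
i=cv2.imread('pics/w1.png')[40:220,160:390];cv2.imwrite('pics/w1c.png',cv2.resize(i,None,fx=3.3,fy=3.3,interpolation=cv2.INTER_CUBIC))
```

```text
{'fx': 373.77448640510744, 'fy': 373.77448640510744, 'cx': 279.34378925316, 'cy': 205.7498478728346}
Lin1 [0.5406 0.1654]
Lin2 [0.4552 0.1387]
Rin1 [0.5897 0.0164]
Rin2 [ 0.531 -0.004]
Fin1 [0.4497 0.1233]
Fin2 [ 0.4933 -0.0074]
Ltab [0.4915 0.1759]
Rtab [ 0.5545 -0.0255]
Ftab [0.4479 0.0522]
cBL [0.5668 0.19  ]
cBR [0.6238 0.0097]
yaw 18.594913631748376
```

View pics/w1c.png

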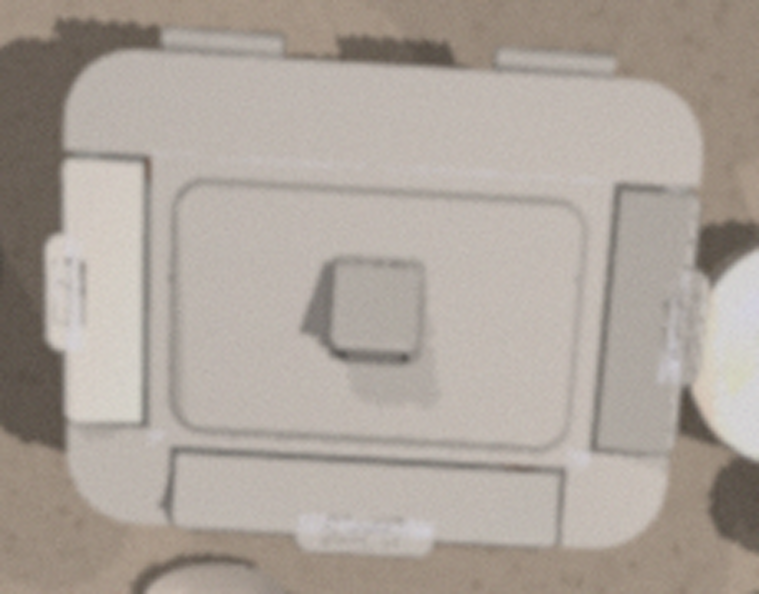

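Emit:
send_rows --rows '[[[-28,-10,60,0.05],[-28,-10,120,0.05],[-28,-10,180,0.05],[-28,-10,215,0.05],[-28,-10,235,0.05],[-28,-10,242,0.05],[-28,-10,242,0.05]]]'

```text
time_s: 3.95
tcp_pos: [0.453, 0.0537, 0.0939]
ee_rot: [180.0, -0.0, 18.1]
ft_force: [-0.0, 0.3, 0.4]
finger_gap: 0.004
gripper_force: 0.0
```

Run:
```python
from h import *
o=robot.get_obs();print({k:o[k] for k in('time_s','tcp_pos','ee_rot','ft_force')})
cv2.imwrite('pics/w2.png',snapshot('wrist'))
```

```text
{'time_s': 3.95, 'tcp_pos': array([0.45304236, 0.05369852, 0.09393384]), 'ee_rot': array([ 1.79986073e+02, -3.22263256e-02,  1.81231172e+01]), 'ft_force': array([-0.01602876,  0.30517451,  0.44616406])}
```

View pics/w2.png

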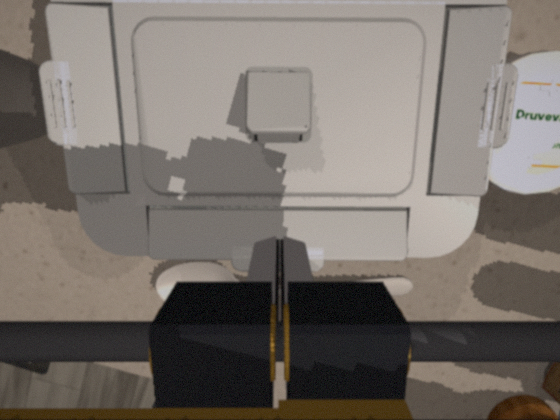

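The fingertips at (280,240) sit over the middle of the front strip (rows 210–258, tab 232–323). I'll press in small steps.

Emit:
send_rows --rows '[[[0,0,4,0],[0,0,7,0],[0,0,9,0],[0,0,11,0],[0,0,12,0],[0,0,12,0]]]'

```text
time_s: 4.75
tcp_pos: [0.4526, 0.054, 0.0811]
ee_rot: [-180.0, 0.0, 18.2]
ft_force: [0.5, -0.2, -1.1]
finger_gap: 0.004
gripper_force: 0.0
```

Emit:
send_rows --rows '[[[0,0,1,0],[0,0,2,0],[0,0,2,0]]]'

```text
time_s: 5.12
tcp_pos: [0.4528, 0.054, 0.08]
ee_rot: [180.0, -0.0, 18.2]
ft_force: [-1.7, -0.0, 4.0]
finger_gap: 0.007
gripper_force: 2.2
```

Emit:
send_rows --rows '[[[0,0,1,0],[0,0,1.5,0],[0,0,1.5,0]]]'

```text
time_s: 5.5
tcp_pos: [0.4529, 0.054, 0.0796]
ee_rot: [180.0, -0.0, 18.2]
ft_force: [-5.0, 0.3, 9.9]
finger_gap: 0.006
gripper_force: 5.0
```

Emit:
send_rows --rows '[[[0,0,-45,0],[20,-28,-45,-0.17],[40,-55,-45,-0.35],[60,-82,-45,-0.52],[73,-100,-45,-0.7],[73,-100,-45,-0.87],[73,-100,-45,-1.05],[73,-100,-45,-1.22],[73,-100,-45,-1.4],[73,-100,-40,-1.57],[73,-100,-16,-1.57],[73,-100,-16,-1.57]]]'

```text
time_s: 7.0
tcp_pos: [0.4893, 0.1713, 0.0913]
ee_rot: [-179.7, -0.0, 108.1]
ft_force: [-0.4, -0.9, -0.3]
finger_gap: 0.003
gripper_force: 0.0
```

Run:
```python
from h import *
o=robot.get_obs();print({k:o[k] for k in('time_s','q','tcp_pos','ee_rot','ft_force')})
M=np.array(camera_model('wrist')["world_from_camera"]);cv2.imwrite('pics/w3.png',snapshot('wrist'))
for l in('left_rim_press','front_rim_press','vent_flap_press'): print(l,loc('wrist',l,M,2))
```

```text
{'time_s': 7.0, 'q': array([ 1.30276986e+01,  4.15117648e+00,  9.25633295e+01, -8.05646041e-03,
        8.35775577e+01, -5.06790581e+00]), 'tcp_pos': array([0.48930148, 0.17125834, 0.09134461]), 'ee_rot': array([-1.79708371e+02, -1.78298046e-02,  1.08096481e+02]), 'ft_force': array([-0.44028115, -0.91614334, -0.31746845])}
left_rim_press [(0.81, [0.4966, 0.1734, 0.0828])]
front_rim_press [(0.69, [0.436, 0.0741, 0.0825])]
vent_flap_press [(0.63, [0.5156, 0.0906, 0.0951])]
```

View pics/w3.png

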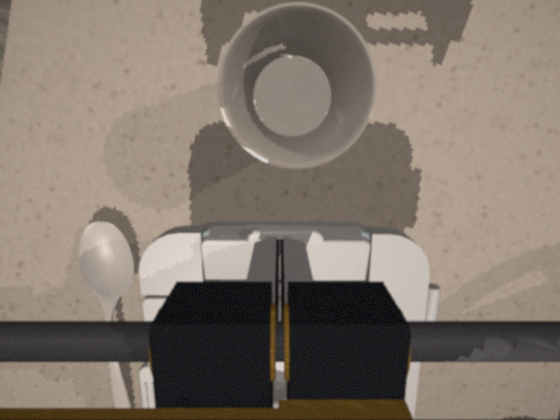

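The left strip spans columns 204–370 and the tip is at column 280, so I'll shift about 2.5 mm toward the box's back and press. The cup stays clear.

Emit:
send_rows --rows '[[[0,2.5,0,0],[0,2.5,3,0],[0,2.5,5,0],[0,2.5,7,0],[0,2.5,9,0],[0,2.5,10.5,0],[0,2.5,11.5,0],[0,2.5,11.5,0]]]'

```text
time_s: 8.2
tcp_pos: [0.4931, 0.1722, 0.0818]
ee_rot: [-179.9, 0.0, 108.1]
ft_force: [-0.4, 0.1, -0.2]
finger_gap: 0.007
gripper_force: 0.0
```

Emit:
send_rows --rows '[[[0,0,1,0],[0,0,2,0],[0,0,3,0],[0,0,3.5,0],[0,0,3.5,0]]]'

```text
time_s: 8.82
tcp_pos: [0.4933, 0.1723, 0.08]
ee_rot: [180.0, 0.0, 108.1]
ft_force: [-3.1, -1.2, 5.1]
finger_gap: 0.007
gripper_force: 2.8
```

Emit:
send_rows --rows '[[[0,0,1,0],[0,0,1.5,0],[0,0,1.5,0]]]'

```text
time_s: 9.2
tcp_pos: [0.4934, 0.1723, 0.0797]
ee_rot: [180.0, 0.0, 108.1]
ft_force: [-4.3, -1.3, 9.5]
finger_gap: 0.007
gripper_force: 5.1
```

Emit:
send_rows --rows '[[[0,0,-50,0],[-50,0,-50,0],[-100,0,-50,0],[-150,0,-50,0],[-200,0,-50,0],[-200,0,-30,0],[-200,0,-15,0],[-200,0,-15,0]]]'

```text
time_s: 10.2
tcp_pos: [0.5541, -0.017, 0.0904]
ee_rot: [-179.8, -0.1, 108.1]
ft_force: [-0.4, -0.0, -0.2]
finger_gap: 0.009
gripper_force: 0.0
```

Run:
```python
from h import *
o=robot.get_obs();print({k:o[k] for k in('time_s','tcp_pos','ee_rot','ft_force')})
M=np.array(camera_model('wrist')["world_from_camera"]);cv2.imwrite('pics/w4.png',snapshot('wrist'))
for l in('right_rim_press','vent_flap_press'): print(l,loc('wrist',l,M,2))
```

```text
{'time_s': 10.2, 'tcp_pos': array([ 0.55413084, -0.0170018 ,  0.0904367 ]), 'ee_rot': array([-1.79798998e+02, -9.70158129e-02,  1.08142718e+02]), 'ft_force': array([-0.3579894 , -0.03917473, -0.16850914])}
right_rim_press [(0.56, [0.5508, -0.0129, 0.0828])]
vent_flap_press [(0.67, [0.5233, 0.0766, 0.0969])]
```

View pics/w4.png

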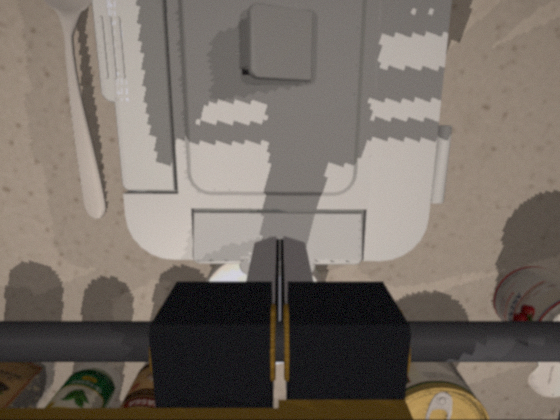

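The right strip spans columns 193–365 with the tip at 280, so it is centred. The flap is still up and the front strip lies level. Now I'll press the right strip.

Emit:
send_rows --rows '[[[-1,0,3,0],[-1,0,5,0],[-1,0,7,0],[-1,0,9,0],[-1,0,10.5,0],[-1,0,11.5,0],[-1,0,12.5,0],[-1,0,13.5,0],[-1,0,13.5,0]]]'

```text
time_s: 11.48
tcp_pos: [0.5555, -0.0184, 0.0799]
ee_rot: [-180.0, -0.0, 108.1]
ft_force: [-2.2, 0.4, 5.6]
finger_gap: 0.006
gripper_force: 3.0
```

Emit:
send_rows --rows '[[[0,0,1,0],[0,0,1.5,0],[0,0,1.5,0]]]'

```text
time_s: 11.85
tcp_pos: [0.5556, -0.0184, 0.0796]
ee_rot: [180.0, 0.0, 108.1]
ft_force: [-3.9, 0.5, 9.7]
finger_gap: 0.004
gripper_force: 5.2
```

Emit:
send_rows --rows '[[[0,0,-50,0],[0,0,-110,0.17],[30,-1,-160,0.35],[60,-2,-200,0.52],[100,-4,-230,0.7],[100,-4,-230,0.87],[100,-4,-230,1.05],[100,-4,-230,1.22],[100,-4,-230,1.4],[100,-4,-230,1.57],[100,-4,-230,1.57]]]'

```text
time_s: 13.22
tcp_pos: [0.5209, 0.0753, 0.3069]
ee_rot: [-180.0, 0.0, 18.3]
ft_force: [0.8, -0.0, 0.1]
finger_gap: 0.007
gripper_force: 0.0
```

Run:
```python
from h import *
o=robot.get_obs();print({k:o[k] for k in('time_s','tcp_pos','ee_rot','ft_force')})
M=np.array(camera_model('wrist')["world_from_camera"]);cv2.imwrite('pics/w5.png',snapshot('wrist'))
for l in('front_rim_press','left_rim_press','right_rim_press','vent_flap_press'): print(l,loc('wrist',l,M,2))
```

```text
{'time_s': 13.225, 'tcp_pos': array([0.52087575, 0.07531597, 0.3068543 ]), 'ee_rot': array([-1.79984570e+02,  4.93131572e-02,  1.82710195e+01]), 'ft_force': array([ 0.83100209, -0.03870576,  0.0919046 ])}
front_rim_press [(0.88, [0.4582, 0.058, 0.0799])]
left_rim_press [(0.87, [0.4949, 0.168, 0.0808])]
right_rim_press [(0.72, [0.5563, -0.0156, 0.0812])]
vent_flap_press [(0.8, [0.5252, 0.0753, 0.0943]), (0.24, [0.495, 0.1672, 0.0805])]
```

View pics/w5.png

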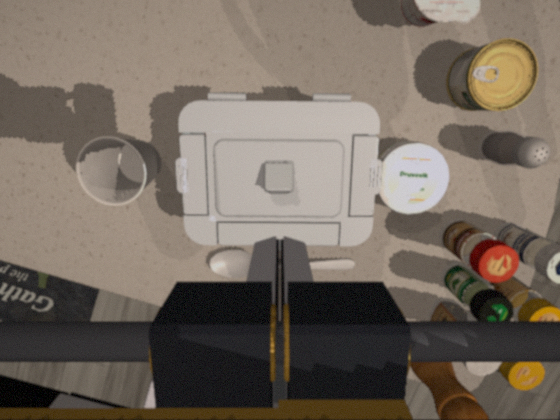

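All three strips now have the lid's shade and lie level, the flap at (279,177) is still up, and nothing else has moved. Next is the flap.

Emit:
send_rows --rows '[[[0,0,60,0],[0,0,120,0],[0,0,170,0],[0,0,195,0],[0,0,202,0],[0,0,206,0],[0,0,209,0],[0,0,212,0],[0,0,215,0],[0,0,217,0],[0,0,219,0],[0,0,221,0],[0,0,221,0]]]'

```text
time_s: 15.1
tcp_pos: [0.521, 0.0753, 0.0861]
ee_rot: [-180.0, -0.0, 18.1]
ft_force: [0.5, 0.5, 0.5]
finger_gap: 0.004
gripper_force: 0.4
```

Emit:
send_rows --rows '[[[0,0,1,0],[0,0,2,0],[0,0,3,0],[0,0,3,0]]]'

```text
time_s: 15.6
tcp_pos: [0.5211, 0.0753, 0.0855]
ee_rot: [180.0, -0.1, 18.2]
ft_force: [-4.1, -0.2, 9.4]
finger_gap: 0.006
gripper_force: 4.7
```

Hard stop reached at 85.5 mm. I'll retreat and check.

Emit:
send_rows --rows '[[[0,0,-50,0],[0,0,-110,0],[0,0,-170,0],[-30,0,-220,0],[-30,0,-220,0],[-30,0,-220,0]]]'

```text
time_s: 16.35
tcp_pos: [0.4923, 0.0659, 0.3024]
ee_rot: [-180.0, 0.1, 18.1]
ft_force: [-0.4, 0.3, -0.0]
finger_gap: 0.009
gripper_force: 0.0
```

Run:
```python
from h import *
M=np.array(camera_model('wrist')["world_from_camera"]);im=snapshot('wrist')
for l in('food_box','front_rim_press','left_rim_press','right_rim_press','vent_flap_press','white_cup','cream_pot'): print(l,loc('wrist',l,M,2))
cv2.imwrite('pics/w6.png',cv2.resize(im[50:260,140:420],None,fx=2.8,fy=2.8,interpolation=cv2.INTER_CUBIC))
```

```text
food_box [(0.6, [0.5324, 0.08, 0.083])]
front_rim_press [(0.89, [0.456, 0.0555, 0.0814]), (0.23, [0.4953, 0.1675, 0.0789])]
left_rim_press [(0.63, [0.4951, 0.1658, 0.0824])]
right_rim_press [(0.89, [0.5528, -0.0185, 0.0768])]
vent_flap_press [(0.92, [0.5247, 0.0743, 0.0863])]
white_cup [(0.97, [0.4685, 0.2693, 0.051]), (0.54, [0.522, 0.0769, 0.0832])]
cream_pot [(0.91, [0.5639, -0.0845, 0.0351])]
```

View pics/w6.png

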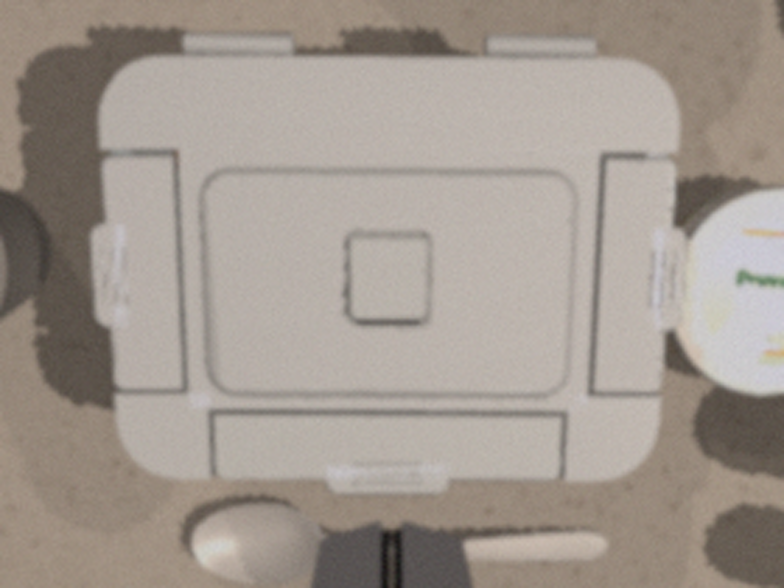

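All three rim sections and the flap, at (388,277) in the crop, lie flat in the lid's shade. The box, spoon, cup and pot are in place, so I'm handing in.

```bash
python3 -c "
from rig import sign_off; print(sign_off())"
```

```text
the job is handed in; nothing more can be done
None
```

I pressed the front, left and right rim sections shut with the vent flap still up, then pressed the flap shut; the last wrist picture shows all four flat on the lid and the box where it was, and the job was handed in at about 17 s of robot time (no verdict came back).

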